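# Centre the mug on the coffee scale and zero it

## Robot

A 7-joint arm with a two-finger parallel gripper is mounted at the origin on a cart in front of the work surface, level with it; the furniture and walls round the work are solid. World frame = base frame: x ahead of the robot, y to its left, z up, the work surface at z = 0. Lengths are in m, angles in rad, forces in N, time in s.
With the tool pointing down it reaches from about 0.4 to 0.85 m from the base axis. Payload 10.4 kg.
Tool frame: the origin (TCP) lies midway between the tips of the shut fingers; the grasp point (between the pads) lies 19 mm behind it; z points along the fingers, y is the line along which they close (so a half turn about z gives the same grasp; the last joint's range is limited). The gripper opens to 87 mm and grips with 3 to 60 N. Pads are 19 mm wide; open, the fingers measure 117 mm over their backs; the gripper's body (75 mm by 190 mm) begins 51 mm behind the grasp point.
Start: joints at [1.266, 0.332, -0.065, 1.46, 0.022, 1.35, -0.088], TCP at [0.174, -0.6, 0.223] pointing down, gripper open.
Joint ranges: [-2.6, 2.6], [-0.5, 2.12], [-1.47, 1.34], [0.16, 2.42], [-1.27, 4.41], [0.06, 2.06], [-2.6, 2.6]. Speed limits (rad/s): [2.22, 2.22, 2.79, 2.79, 3.14, 3.14, 3.14].

## Interface

Orientations are given as a unit quaternion [w, x, y, z].
In Python, from plant import robot, capture, job_done gives the robot as it stands. The module is installed in compiled form; this text tells all that it offers.
- The arm moves only by the tool send_rows, never from a script. Its argument "targets" is one flat list of numbers, 4 for each row, row after row: the shift along the world's x, y, z in mm, then the turn about the world's z in rad. In form: [tx, ty, tz, yaw, tx, ty, tz, yaw, ...]. A call has 1 to 10 rows; each row shifts and turns the commanded pose from where the row before left it; what a row does not reach is not made up. A row lasts 1/8 s, in which the tool goes at most 62.5 mm and 10.7 degrees, less where a joint would pass 70% of its speed; a pose out of reach is approached as far as the arm can. A call with a gripper value outside its range is refused whole. "jaw" is the opening, from -1 (shut) to 1 (fully open), set as the call begins (left out, the last holds). The fingers move at their own pace and stop on an object; the grip force is fixed at half the most. Time passes only in rows, so rows that do not move let the fingers close. It gives the time, the measured TCP pose, the force, the opening and the grip force at its end, in the units of the state.
- robot.read_state(): the state, without advancing time (a new reading comes with each control period).
- capture(name): name is "scene" or "top" or "wrist"; returns a dict with "image" (384x512x3 uint8, red, green, blue), "camera_matrix" (3x3 intrinsics, pixels), "world_to_cam" (4x4, takes a point from world to camera coordinates). Camera axes: x right, y up, looking along -z (the intrinsics and any distortion apply to the point x, -y, -z); pixel columns grow to the right and rows downward; lengths in m; the calibration is good to about 2 mm. A picture is of the moment at which its call begins. There is no depth.
- job_done(): hands the job in; it is judged then, once.
The state is a dict: "time": time; "qpos": joint angles; "joint_velocities": joint speeds; "joint_torque": joint torques, N m; "tcp_pos": TCP position; "eef_rot": TCP orientation; "force": force on the tool from outside, world axes, zero at the start; "wrist_torque": the same for the moment, N m; "gripper_width": finger opening in m; "gripper_force": force on a finger pad.
Only numpy, scipy, OpenCV 4.12 (cv2) and the standard library are available. Lean on these libraries where they do the work, as an engineer would, in place of code of your own. Each camera call takes 0.05 s, during which the arm holds its last target. There are 200 camera calls.

## Task

The orange mug stands partly off the front of the coffee scale's steel weighing plate. With the fingertips, gently push it back until it stands in the middle of the plate, inside the engraved ring, and take the hand off it; then, touching neither mug nor plate, lightly press the blue tare key (the middle one) all the way down and let it come up again. Grip and lift nothing, press no grey key, and leave the scale, white mug, glass jar and teaspoon where they are.

Things in the scene. Friction and masses are not known exactly. Their poses are not given: they have to be found in the camera images.
- coffee_scale: Loose flat black scale on rubber feet, 1 kg, case 230 x 175 mm. Origin on the table under the plate's centre; x points from the key panel over the plate to the back, y to the left seen from the key side, z up. Case: x -145 to +85 mm, y +-87.5 mm; panel surface 22 mm above the table. Three keys, each 18 x 28 mm, in a row along y at x = -121.5 mm; a display between them and the plate.
- weigh_plate: The scale's square steel weighing plate, 150 x 150 mm, fixed to the scale. Axes as the scale's. Origin 26 mm above the table, 4 mm under the plate's top.
- plate_middle (a point): Centre of the top of the weighing plate, 30 mm above the table; also the centre of the engraved dark ring, 105 mm in outer diameter. Axes as the scale's.
- tare_key_top (a point): Centre of the top of the blue tare key, the middle one of the three, with a white bar on it; 5 mm above the panel and 27 mm above the table when up. It moves down with the key.
- tare_key (a joint): How far the blue tare key is down: 0 up, 0.004 m fully down. Spring: starts to move at about 2 N, fully down at about 4 N, comes up by itself.
- power_key (a joint): The same for the grey key at the left end (y = +50 mm of the scale). Not to be pressed.
- timer_key (a joint): The same for the grey key at the right end (y = -50 mm of the scale). Not to be pressed.
- orange_mug: Loose orange mug, 0.27 kg, straight-sided, 80 mm across, 101 mm high. Origin at its underside, 17 mm from the axis towards the handle. The handle lies along the mug's -y axis, 30 mm wide, out to 74 mm from the axis, 18 to 94 mm above the underside; it points to the right side of the scale or right and backwards, never to the keys.
- mug_axis (a point): Point on the orange mug's axis, 50 mm above its underside (half-way up). Axes as the mug's.
- white_mug: Bystander: loose white mug, 83 mm in diameter, 86 mm high with its handle along its -y axis, on the table to the left or right of the scale. Origin at its underside.
- glass_jar: Bystander: loose square glass jar with white contents, 72 x 72 x 94 mm, on the table on the other side of the scale. Origin at its underside.
- teaspoon: Bystander: loose steel teaspoon, 130 mm long along its x axis, 27 mm wide, 11 mm high, on the table to the left of the scale. Origin at its underside.
Things that resemble listed ones, but are neither listed nor needed, are in the scene too. Leave any red look-alike of the orange_mug alone.

How it is judged:
By the outcome, as a careful person would: the job done as asked, in the order asked, and still so for the second after the job is handed in, with the robot touching nothing.
It also fails if it takes over 51 s, if anything falls off the work surface, if the arm or the gripper's body presses on something with over 40 N, if the wrist force passes 120 N, or if a joint passes its speed limit or range.

## Working session

There is one attempt and no reset: what is moved stays moved. The work goes in short steps, Python scripts to look and compute and a tool call to move; the robot and the scene stay as the last step left them, time stands still between calls to the robot, and variables do not carry over. Pictures are saved under pics/ and viewed, at most 10 in all, crops included, and the job is handed in when it is done.

Besides the shell and the picture viewer there is one more tool, called after "Request:" as a command line: name --argument value ..., lists and objects as JSON in quotes. send_rows: Moves the arm, as the interface text tells. Its arguments: {"type":"object","properties":{"targets":{"type":"array"},"jaw":{"type":"number"}},"required":["targets"]}

```bash
mkdir -p pics
cat > h.py <<'E'
import numpy as np, cv2
from plant import robot, capture, job_done
def snap(name, fn):
    c=capture(name); cv2.imwrite('pics/%s.png'%fn, c['image'][:,:,::-1]); np.savez('pics/%s.npz'%fn, K=c['camera_matrix'], T=c['world_to_cam']); return c
def load(fn):
    d=np.load('pics/%s.npz'%fn); return d['K'],d['T']
def ray(fn,u,v,z):
    K,T=load(fn); p=np.linalg.inv(K)@[u,v,1]; d=np.array([p[0],-p[1],-1]); R=T[:3,:3]; o=-R.T@T[:3,3]; d=R.T@d
    return o+d*(z-o[2])/d[2]
def proj(fn,P):
    K,T=load(fn); q=T[:3,:3]@np.array(P)+T[:3,3]; p=K@[q[0],-q[1],-q[2]]; return p[:2]/p[2]
E
python3 - <<'E'
from h import *
for n in ('top','scene'): snap(n,n+'0')
i=[cv2.imread('pics/%s0.png'%n) for n in('top','scene')]
cv2.imwrite('pics/t.png',cv2.resize(i[0],(800,600),interpolation=2));cv2.imwrite('pics/s.png',cv2.resize(i[1],(800,600),interpolation=2))
s=robot.read_state(); print(s['time'],s['tcp_pos'],s['eef_rot'],s['gripper_width'])
E
```

```text
0.1 [ 0.17369011 -0.5999992   0.22182797] [-6.50369992e-04  9.90090116e-01  1.40431929e-01 -1.09574677e-04] 0.08687490669018517
```

View pics/t.png

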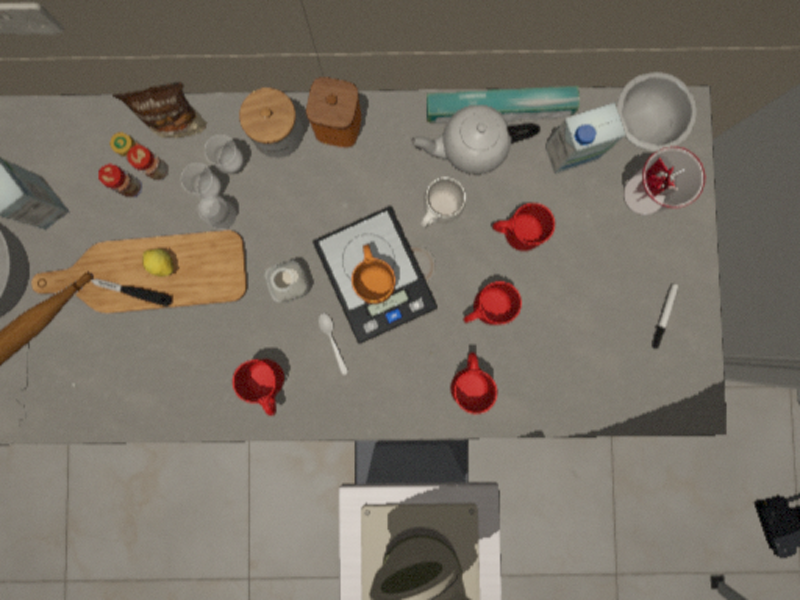

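View pics/s.png

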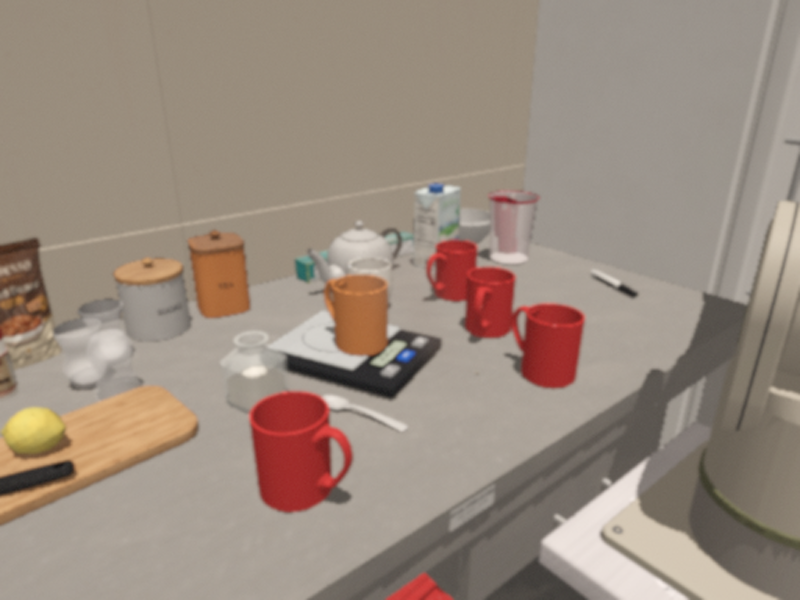

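The top view shows the scale around (375,272) in the 800x600 picture: blue key at (393,316), the mug at (374,281), and the handle pointing towards the back. I'll enlarge that area.

Run:
```python
from h import *
i=cv2.imread('pics/top0.png')[125:225,190:290]
cv2.imwrite('pics/c.png',cv2.resize(i,(600,600),interpolation=cv2.INTER_CUBIC))
for P in ([0,0,0],[.5,0,0],[.5,.2,0]): print(proj('top0',P))
K,T=load('top0'); print(-T[:3,:3].T@T[:3,3]); print(K)
```

```text
[268.62195111 360.59590978]
[266.21829339 198.5115446 ]
[203.12107106 199.3214663 ]
[0.44150871 0.035075   1.30816579]
[[413.16289853   0.         253.45110804]
 [  0.         413.16289853 187.91111854]
 [  0.           0.           1.        ]]
```

View pics/c.png

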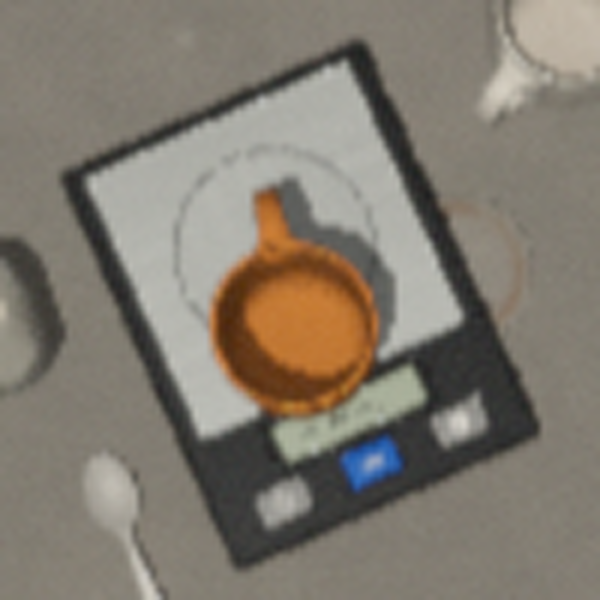

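The crop shows case corners (68,175), (360,42), (540,430), (240,565), with the blue key at (372,462) and the greys at (284,501) and (460,422). The mug rim is centred near (296,327), and the handle tip is near (268,190). Next I fit the poses.

Run:
```python
from h import *
from scipy.optimize import least_squares
f=lambda U,V:(190+(U+.5)/6-.5,125+(V+.5)/6-.5)
obs=[(85,70+105,(.085,.0875,.022)),(0,0,0)]
obs=[((68,175),(.085,.0875,.020)),((360,42),(.085,-.0875,.020)),((540,430),(-.145,-.0875,.020)),((240,565),(-.145,.0875,.020)),
((85,180),(.075,.075,.03)),((350,57),(.075,-.075,.03)),((465,322),(-.075,-.075,.03)),((202,440),(-.075,.075,.03)),
((372,462),(-.1215,0,.027)),((460,422),(-.1215,-.05,.027)),((284,501),(-.1215,.05,.027))]
def P(p,l): c,s=np.cos(p[2]),np.sin(p[2]); return [p[0]+c*l[0]-s*l[1],p[1]+s*l[0]+c*l[1],l[2]]
r=least_squares(lambda p:np.concatenate([proj('top0',P(p,l))-f(*o) for o,l in obs]),[.55,.1,.4])
p=r.x; print('scale',p,np.degrees(p[2])); print(r.fun.reshape(-1,2).round(2).tolist())
np.save('scale.npy',p)
ax=ray('top0',*f(296,327),.131); L=ray('top0',*f(210,327),.131);R=ray('top0',*f(381,327),.131)
h=ray('top0',*f(268,192),.118)
print('axis',ax,'diam',R-L,'handle',h)
c,s=np.cos(p[2]),np.sin(p[2]);Rt=np.array([[c,s],[-s,c]])
print('axis in scale',Rt@(ax[:2]-p[:2]),'handle dir scale',Rt@(h-ax)[:2],'world ang',np.degrees(np.arctan2(*(h-ax)[1::-1])))
print('key',P(p,(-.1215,0,.027)))
for n,u in (('white',(560,10)),('jar',(-30,330))): print(n,ray('top0',*f(*u),.09))
```

```text
scale [0.601335   0.09458525 0.41205422] 23.608967993409237
[[-1.58, -0.46], [0.45, -0.98], [0.78, 0.67], [-0.41, 1.35], [0.11, -0.54], [-0.25, 0.35], [0.43, -0.34], [0.18, -0.12], [0.1, -0.05], [0.11, -0.02], [0.06, 0.1]]
axis [0.55076439 0.08078455 0.131     ] diam [-0.00106561 -0.0815494   0.        ] handle [0.61774957 0.09417705 0.118     ]
axis in scale [-0.05186493  0.00760757] handle dir scale [ 0.06674212 -0.01455551] world ang 11.306201472035806
key [np.float64(0.4900045481846613), np.float64(0.045925415662749894), 0.027]
white [ 0.71125863 -0.05064293  0.09      ]
jar [0.55518604 0.24336022 0.09      ]
```

Request:
send_rows --targets '[40,30,0,0,40,40,0,0,40,40,0,0,40,40,0,0,40,40,0,0,40,40,0,0]' --jaw 0.15

```text
time: 0.85
tcp_pos: [0.4147, -0.3688, 0.2224]
eef_rot: [-0.0, 0.99, 0.14, -0.0]
force: [0.4, -1.6, -0.1]
gripper_width: 0.0502
gripper_force: 0.0
```

Request:
send_rows --targets '[7,42,0,0,7,42,0,0,7,42,0,0,7,42,0,0,7,42,0,0,7,42,0,0,7,42,0,0,7,42,0,0,7,42,0,0,5,40,0,0]'

```text
time: 2.1
tcp_pos: [0.4817, 0.049, 0.2224]
eef_rot: [0.0, 0.99, 0.141, -0.0]
force: [0.7, -0.1, 0.0]
gripper_width: 0.0499
gripper_force: 0.0
```

Request:
send_rows --targets '[0,12,-20,0,0,0,0,0]'

```text
time: 2.35
tcp_pos: [0.4807, 0.0603, 0.2013]
eef_rot: [-0.0, 0.99, 0.141, -0.001]
force: [-0.4, 0.6, -0.2]
gripper_width: 0.0499
gripper_force: 0.0
```

Run:
```python
from h import *
snap('wrist','w1'); i=cv2.imread('pics/w1.png')
print(robot.read_state()['tcp_pos'])
p=np.load('scale.npy');c,s=np.cos(p[2]),np.sin(p[2])
P=lambda x,y,z:(p[0]+c*x-s*y,p[1]+s*x+c*y,z)
for n,q in (('key',P(-.1215,0,.027)),('pc++',P(.075,.075,.03)),('pc+-',P(.075,-.075,.03)),('pc-+',P(-.075,.075,.03)),('pc--',P(-.075,-.075,.03)),('mugrim',(.5508,.0808,.131))): print(n,proj('w1',q)*1.5625)
cv2.imwrite('pics/w1b.png',cv2.resize(i,(800,600),interpolation=2))
```

```text
[0.48134565 0.05934144 0.20221013]
key [427.33257039 262.16975673]
pc++ [264.19146742 -41.54901768]
pc+- [517.00694106 -80.39669859]
pc-+ [311.19322087 211.15960563]
pc-- [530.20942564 182.36383612]
mugrim [403.50476744 169.78136363]
```

View pics/w1b.png

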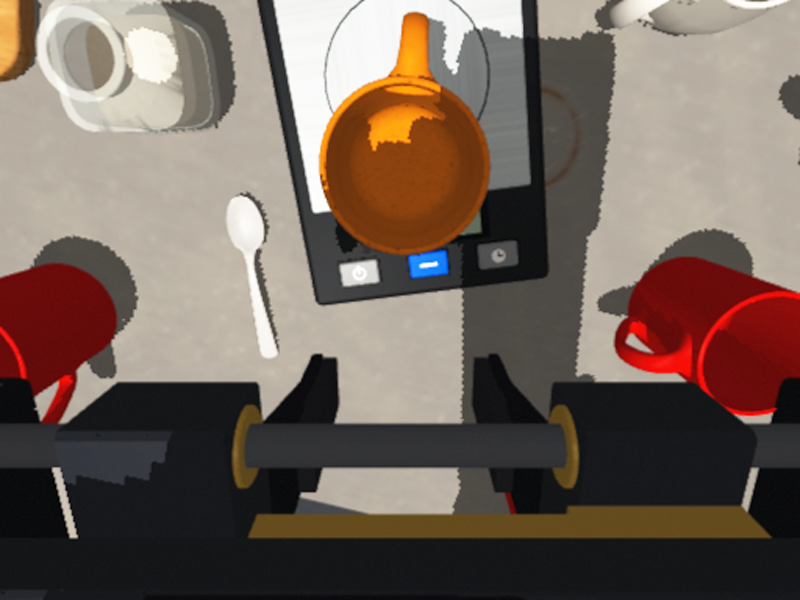

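The key and plate corners project within 2 px of where they appear, so the pose is good. The push line (about 16.5°) matches the tool heading, so I'm descending in front of the mug.

Request:
send_rows --targets '[0,0,-30,0,0,0,-35,0,0,0,-30,0,0,0,-20,0,0,0,-15,0,0,0,0,0]'

```text
time: 3.15
tcp_pos: [0.4816, 0.0589, 0.0722]
eef_rot: [0.0, 0.99, 0.14, -0.001]
force: [-0.2, -0.6, 0.8]
gripper_width: 0.05
gripper_force: 0.0
```

Request:
send_rows --targets '[9,3,0,0,8,2,0,0,5,2,0,0,3,1,0,0,3,1,0,0,3,1,0,0]'

```text
time: 3.9
tcp_pos: [0.5126, 0.0698, 0.0725]
eef_rot: [0.0, 0.99, 0.141, -0.0]
force: [-4.3, 0.8, 4.0]
gripper_width: 0.0498
gripper_force: 2.0
```

Request:
send_rows --targets '[3,1,0,0,0,0,0,0]'

```text
time: 4.15
tcp_pos: [0.5158, 0.0707, 0.0725]
eef_rot: [0.0, 0.99, 0.14, -0.0]
force: [-2.8, 0.4, 0.9]
gripper_width: 0.0501
gripper_force: 1.3
```

Run:
```python
from h import *
snap('scene','s2'); snap('wrist','w2')
print(robot.read_state()['force'])
a=cv2.imread('pics/s2.png')[140:270,170:300]; b=cv2.imread('pics/w2.png')
cv2.imwrite('pics/sw2.png',np.hstack([cv2.resize(a,(400,400),interpolation=2),cv2.resize(b,(400,400))]))
```

```text
[-2.20011964  0.22009352  1.41485896]
```

View pics/sw2.png

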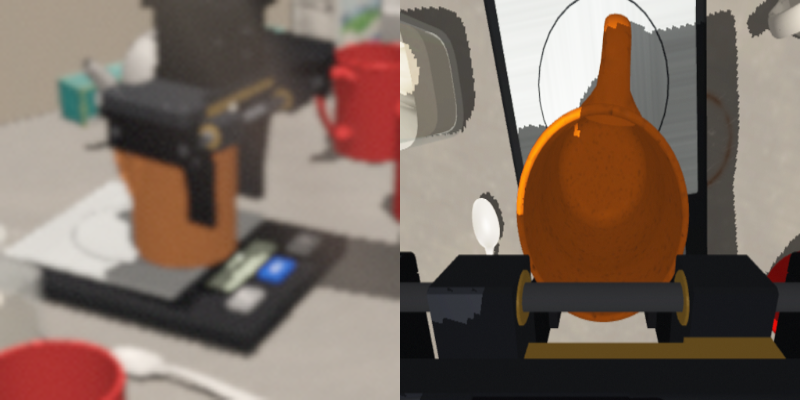

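The fingers straddle the upright mug with about 3 N of contact and the body clears the rim. Pushing on slowly.

Request:
send_rows --targets '[3,0.8,0,0,3,0.8,0,0,3,0.8,0,0,3,0.8,0,0,3,0.8,0,0,3,0.8,0,0,3,0.8,0,0,3,0.8,0,0,3,0.8,0,0,3,0.8,0,0]'

```text
time: 5.5
tcp_pos: [0.546, 0.0787, 0.0726]
eef_rot: [0.0, 0.99, 0.14, 0.0]
force: [-3.8, 0.1, 1.9]
gripper_width: 0.0505
gripper_force: 1.8
```

Request:
send_rows --targets '[3,0.9,0,0,3,0.9,0,0,3,0.9,0,0,2,0.6,0,0,1,0.3,0,0,0,0,0,0]'

```text
time: 6.25
tcp_pos: [0.5579, 0.0823, 0.0725]
eef_rot: [-0.0, 0.99, 0.14, 0.0]
force: [-1.7, -0.6, 0.9]
gripper_width: 0.0502
gripper_force: 1.3
```

Run:
```python
from h import *
snap('wrist','w3')
p=np.load('scale.npy');c,s=np.cos(p[2]),np.sin(p[2])
P=lambda x,y,z:(p[0]+c*x-s*y,p[1]+s*x+c*y,z)
print(robot.read_state()['tcp_pos'],robot.read_state()['force'])
for n,q in (('key',P(-.1215,0,.027)),('pc++',P(.075,.075,.03)),('pc+-',P(.075,-.075,.03))): print(n,proj('w3',q)*1.5625)
i=cv2.resize(cv2.imread('pics/w3.png'),(800,600),interpolation=2)
t=np.linspace(0,6.283,60)
for r,z,col in ((.0525,.03,(255,0,0)),(.04,.131,(0,255,0))):
  pts=np.array([proj('w3',P(r*np.cos(a),r*np.sin(a),z)) for a in t])*1.5625
  cv2.polylines(i,[pts.astype(int)],True,col,1)
cv2.imwrite('pics/w3b.png',i)
```

```text
[0.55792489 0.08227259 0.07256479] [-2.66284482 -0.7183999   0.72040759]
key [435.19953658 473.41987294]
pc++ [187.97725235  75.65391172]
pc+- [574.97592692  18.90805503]
```

View pics/w3b.png

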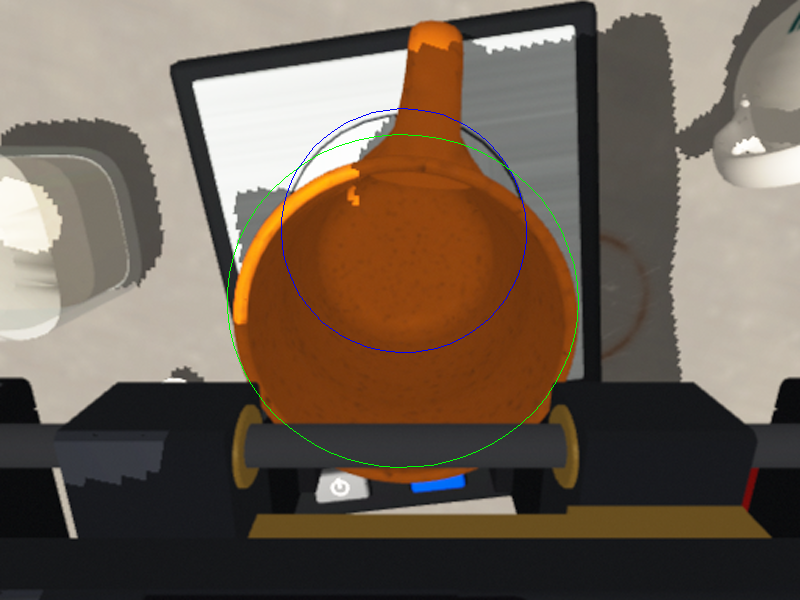

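The mug rim centre is about 4–5 mm short of the centred (green) circle, matching the commanded position, so I push 4 mm more and then back away and up.

Request:
send_rows --targets '[2,0.5,0,0,1,0.3,0,0,1,0.2,0,0,0,0,0,0]'

```text
time: 6.8
tcp_pos: [0.5619, 0.0833, 0.0726]
eef_rot: [0.0, 0.99, 0.14, 0.0]
force: [-2.9, -0.0, 0.9]
gripper_width: 0.0502
gripper_force: 1.5
```

Request:
send_rows --targets '[-3,-1,0,0,-6,-2,0,0,-15,-4,0,0,-20,-6,0,0,-20,-6,0,0,-15,-5,15,0,0,0,40,0,0,0,45,0,0,0,30,0,0,0,0,0]' --jaw 0.15

```text
time: 8.05
tcp_pos: [0.4839, 0.0594, 0.2048]
eef_rot: [0.001, 0.99, 0.14, 0.002]
force: [-0.5, 0.2, -0.5]
gripper_width: 0.05
gripper_force: 0.0
```

Run:
```python
from h import *
snap('wrist','w4')
p=np.load('scale.npy');c,s=np.cos(p[2]),np.sin(p[2])
P=lambda x,y,z:(p[0]+c*x-s*y,p[1]+s*x+c*y,z)
print(robot.read_state()['tcp_pos'])
print('key',proj('w4',P(-.1215,0,.027))*1.5625)
i=cv2.resize(cv2.imread('pics/w4.png'),(800,600),interpolation=2)
t=np.linspace(0,6.283,60)
for r,z,col in ((.0525,.03,(255,0,0)),(.04,.131,(0,255,0))):
  pts=np.array([proj('w4',P(r*np.cos(a),r*np.sin(a),z)) for a in t])*1.5625
  cv2.polylines(i,[pts.astype(int)],True,col,1)
cv2.imwrite('pics/w4b.png',i)
```

```text
[0.483106   0.0591554  0.20320244]
key [423.91736811 266.4836842 ]
```

View pics/w4b.png

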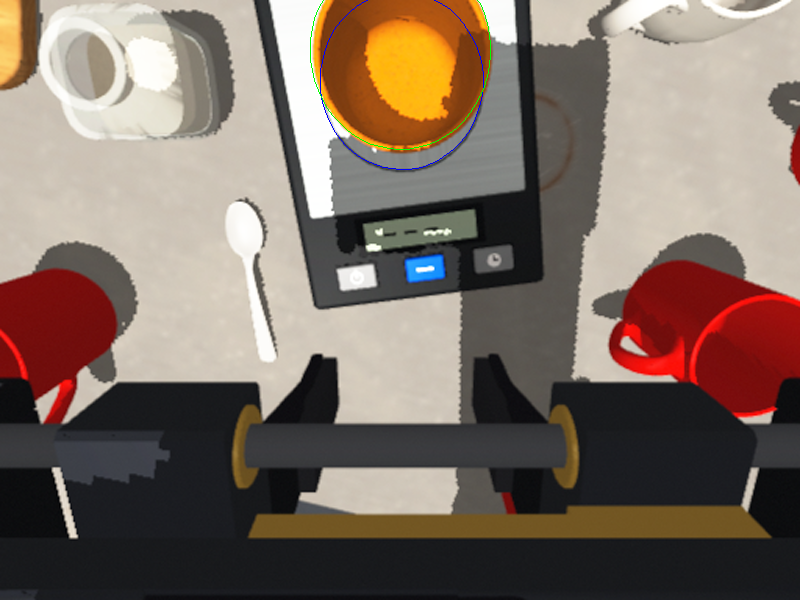

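The mug rim now coincides with the centred circle to about 1 mm, the scale hasn't moved, and the key is at (425,268) as predicted. Now I shut the fingers and go over the key.

Request:
send_rows --targets '[6,-13,0,0.06,0,0,0,0.07,0,0,-20,0,0,0,-40,0,0,0,-40,0,0,0,-30,0,0,0,-20,0,0,0,-10,0,0,0,0,0]' --jaw -1

```text
time: 9.22
tcp_pos: [0.4881, 0.0463, 0.0419]
eef_rot: [-0.0, 0.979, 0.205, -0.001]
force: [0.2, -0.5, 0.6]
gripper_width: 0.0003
gripper_force: 0.0
```

Run:
```python
from h import *
snap('wrist','w5'); snap('scene','s5')
print(robot.read_state()['tcp_pos'])
a=cv2.imread('pics/s5.png')[160:270,190:300]; b=cv2.imread('pics/w5.png')
cv2.imwrite('pics/sw5.png',np.hstack([cv2.resize(a,(400,400),interpolation=2),cv2.resize(b,(400,400))]))
```

```text
[0.48912038 0.04633318 0.04306522]
```

View pics/sw5.png

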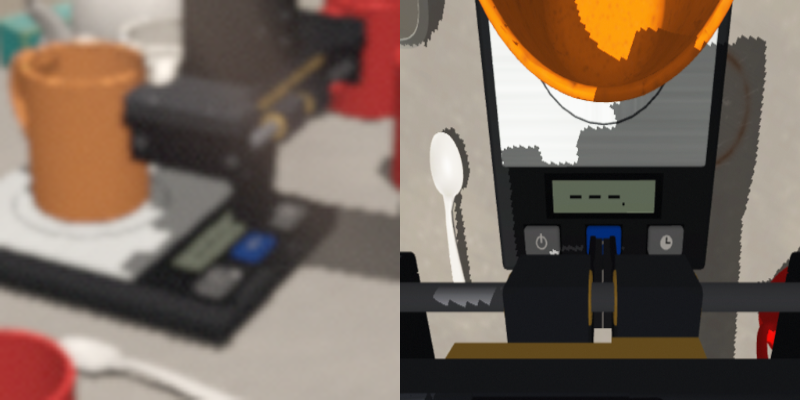

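The shut fingers are centred over the blue key and the mug stands inside the ring. Pressing in small steps.

Request:
send_rows --targets '[0,0,-5,0,0,0,-4,0,0,0,-3,0,0,0,-2,0,0,0,-1,0,0,0,0,0]'

```text
time: 10.07
tcp_pos: [0.4888, 0.0463, 0.0276]
eef_rot: [0.0, 0.979, 0.204, -0.0]
force: [0.1, 0.5, -1.0]
gripper_width: -0.0001
gripper_force: 0.0
```

Request:
send_rows --targets '[0,0,-1,0,0,0,-1,0,0,0,0,0]'

```text
time: 10.45
tcp_pos: [0.4889, 0.0463, 0.0257]
eef_rot: [0.0, 0.979, 0.204, 0.0]
force: [-0.8, -0.6, 3.7]
gripper_width: 0.0006
gripper_force: 1.4
```

Request:
send_rows --targets '[0,0,-1,0,0,0,-1,0,0,0,0,0]'

```text
time: 10.82
tcp_pos: [0.4889, 0.0463, 0.0236]
eef_rot: [0.0, 0.979, 0.204, 0.0]
force: [-1.3, 0.5, 3.8]
gripper_width: 0.0007
gripper_force: 2.0
```

Request:
send_rows --targets '[0,0,-0.5,0,0,0,-0.5,0,0,0,0,0]'

```text
time: 11.2
tcp_pos: [0.489, 0.0463, 0.0233]
eef_rot: [0.0, 0.979, 0.204, 0.0]
force: [-4.6, -0.3, 14.3]
gripper_width: 0.0007
gripper_force: 7.1
```

The force jumped to 14 N while z stopped, so the key is at its end stop. Releasing.

Request:
send_rows --targets '[0,0,2,0,0,0,4,0,0,0,10,0,0,0,30,0,0,0,40,0,0,0,40,0,0,0,30,0,0,0,0,0,0,0,0,0,0,0,0,0]'

```text
time: 12.45
tcp_pos: [0.4882, 0.0462, 0.1776]
eef_rot: [-0.0, 0.979, 0.204, -0.001]
force: [0.3, 0.1, 0.3]
gripper_width: 0.0006
gripper_force: 0.0
```

Run:
```python
from h import *
snap('wrist','w6')
p=np.load('scale.npy');c,s=np.cos(p[2]),np.sin(p[2])
P=lambda x,y,z:(p[0]+c*x-s*y,p[1]+s*x+c*y,z)
st=robot.read_state(); print(st['time'],st['tcp_pos'],st['force'])
i=cv2.resize(cv2.imread('pics/w6.png'),(800,600),interpolation=2)
t=np.linspace(0,6.283,60)
for r,z,col in ((.0525,.03,(255,0,0)),(.04,.131,(0,255,0))):
  pts=np.array([proj('w6',P(r*np.cos(a),r*np.sin(a),z)) for a in t])*1.5625
  cv2.polylines(i,[pts.astype(int)],True,col,1)
k=proj('w6',P(-.1215,0,.027))*1.5625; cv2.circle(i,tuple(k.astype(int)),3,(0,0,255),-1)
cv2.imwrite('pics/w6b.png',i)
```

```text
12.5 [0.48827219 0.04619907 0.17771619] [-0.61122586  0.21508057  0.48437383]
```

View pics/w6b.png

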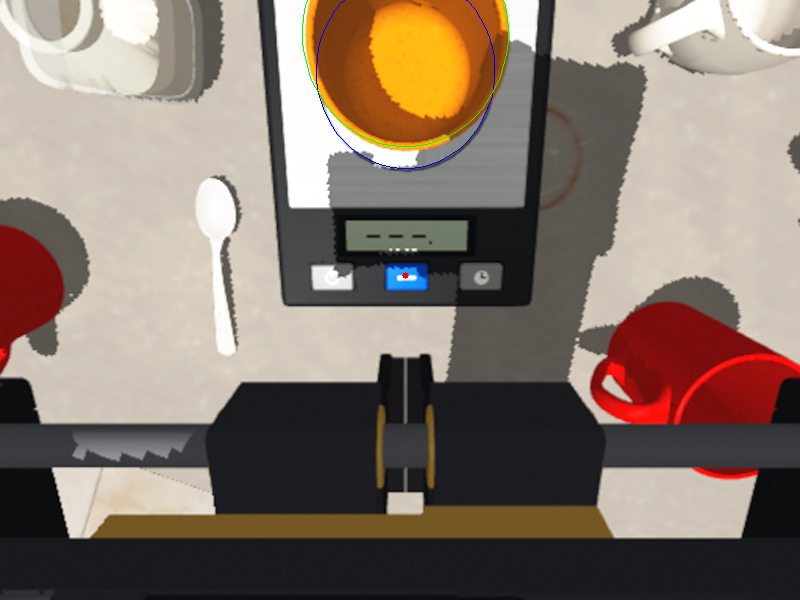

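The mug is centred in the ring, the key (405,276) is up, the scale and its neighbours are unmoved, and the hand is clear.

```bash
python3 -c "from plant import job_done; print(job_done())"
```

```text
the job is handed in; nothing more can be done
None
```

The orange mug is pushed to the middle of the plate, inside the ring, the blue tare key was pressed fully down and came back up, and the job was handed in with the robot touching nothing; the press peaked at about 14 N at the end stop.

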